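Meter two puzzle rods from the hopper into the jade bowl

ROBOT

A 6-joint arm with a two-finger parallel gripper is mounted at the origin on the work surface. World frame = base frame: x ahead of the robot, y to its left, z up, the work surface at z = 0. Lengths are in mm, angles in rad, forces in N, time in s.
With the tool pointing down it reaches from about 350 to 775 mm from the base axis. Payload 7.3 kg.
Tool frame: the origin (TCP) lies at the very end of the fingers, on their centre line; the grasp point (between the pads) lies 19 mm behind it; x points along the fingers, y is the direction in which the jaws open and shut, and the axes are right-handed (so a half turn about x gives the same grasp; the last joint's range is limited). The gripper opens to 92 mm and grips with 3 to 60 N. Pads are 19 mm wide; open, the fingers measure 130 mm over their backs; the gripper's body (75 mm by 190 mm) begins 47 mm behind the grasp point.
Start: joints at [1.201, 0.342, 1.524, -0, 1.275, -0.146], TCP at [116.5, 511.93, 226.741] pointing down, gripper open.
Joint ranges: [-2.53, 2.53], [-0.77, 2.02], [0.04, 2.7], [-1, 4.14], [0.28, 2.66], [-3.11, 3.11]. Speed limits (rad/s): [2.57, 2.57, 3.14, 3.14, 3.14, 3.14].

INTERFACE

Orientations are given as [roll, pitch, yaw] about the fixed x, y, z axes, in that order (R = Rz(yaw) Ry(pitch) Rx(roll)).
In Python, from plant import bot gives the robot as it stands.
- The arm moves only by the tool step_arm, never from a script. Its argument "targets" is a list that holds one entry, the list of rows, each a list of 4 numbers: the shift along the tool's x, y, z in m, then the turn about the tool's x in degrees. A call has exactly 5 rows; each row is the pose to reach, as a shift and turn from the pose measured when the call began, along the tool's axes at that moment; what a row does not reach only later rows make up. A row lasts 1/12 s, in which the tool goes at most 41.7 mm and 7.16 degrees, less where a joint would pass 70% of its speed; a pose out of reach is approached as far as the arm can. A call with a gripper value outside its range is refused whole. "jaw" is the closure, from 0 (fully open) to 1 (shut), set as the call begins (left out, the last holds). The fingers move at their own pace and stop on an object; the grip force is fixed at half the most. Time passes only in rows, so rows that repeat a pose let the fingers close, or fill a call up. It gives the time, the measured TCP pose, the force and the opening at its end, in the units of the state.
- bot.get_obs(): the state, without advancing time (a new reading comes with each control period).
- bot.capture(name): name is "side" or "top"; returns a dict with "color" (384x512x3 uint8, red, green, blue), "depth" (384x512 float32, mm along the optical axis (not along the pixel's ray), 0 where there is no reading), "fov_y" (degrees; the focal length in pixels is half the picture's height over the tangent of half this angle, whatever the lens; pixels are square), "cx", "cy" (the principal point, pixels), "dist_coeffs" ([k1, k2, p1, p2, k3] as OpenCV has them; the pictures are not rectified), "rvec" (rotation vector, rad) and "tvec" (3), from world to camera coordinates, as OpenCV has them. Camera axes: x right, y down, z forward; pixel columns grow to the right and rows downward; lengths in mm; the calibration is good to about 2 mm. A picture is of the moment at which its call begins.
- bot.close_job(): hands the job in, once; it reports no verdict.
The state is a dict: "time": time; "joint_positions": joint angles; "dq": joint speeds; "tau": joint torques, N m; "tool_pos": TCP position; "tcp_rot": TCP orientation; "contact_force": force on the tool from outside, world axes, zero at the start; "moment": the same for the moment, N m; "grip_width": finger opening in mm.
Only numpy, scipy, OpenCV 4.12 (cv2) and the standard library are available. Lean on these libraries where they do the work, as an engineer would, in place of code of your own. Each camera call takes 0.05 s, during which the arm holds its last target. There are 200 camera calls.

TASK

Set the jade bowl gently on the table under the wooden hopper, below the bays that open first, then pull the hopper's bottom gate out by its handle just far enough that two of the three rods drop into the bowl and the third stays in the hopper. Then push the gate fully home, and after that lower the hinged cover gently until it is shut. Leave the bowl standing there with its two rods, and do not disturb the other things on the table.

Things in the scene. Friction and masses are not known exactly. Their poses are not given: they have to be found in the camera images.
- bowl: Jade green ceramic bowl, a plain straight-sided cone: 144 mm across the rim, 80 mm across the foot, 62 mm high, so its wall slants 27.3 degrees from vertical; wall 5 mm thick, inner floor 6 mm above the table, about 0.25 kg. Origin: centre of the underside; z up. It stands on the table right of the hopper, loose.
- hopper: Wooden piece hopper, fixed; place and yaw vary. Origin on the table below the middle of its bays; front faces its -x, bays in a row along y, z up. Its box (82 mm deep in x, z 135 to 172 mm) stands on two end panels 12 mm thick, 82 mm deep (feet 110 mm deep, 18 wide) at y = -128 and +102 mm; between them, under the gate (z below 118 mm), it is open in front and behind.
- bays (a point): Middle of the hopper's open top, z = 172 mm. Four equal bays in a row along the hopper's y, centres at y = -51, -17, +17, +51 mm, each about 30 mm wide, 68 mm long in x, closed below by one common gate. Solid wood beyond them at both ends. Three hold a rod each, one the spacer block; which is where varies.
- drop (a point): Point on the table under the centre of the second bay (hopper y = -17), midway under the three bays that the gate opens first: the bowl belongs centred here.
- gate (a joint): Opening of the bottom gate in m: 0 fully home, grows as it is pulled along the hopper's +y, at most 0.14; starts within 4 mm of home. The bay farthest from the handle (y = -51) opens first. A rod drops once its bay is open by the rod's thickness: the four bays, in order, at about 34, 70, 104 and 138 mm. The gate stays where it is left; moving it takes about 3 N.
- gate_end (a point): Middle of the gate's hidden inner edge, on its upper face (z = 132 mm); at hopper y = -75 mm when home. The bays are open below on the -y side of it. Moves with the gate.
- gate_tab (a point): Grip point of the gate's handle, a plywood tab standing up at the gate's outer end: 10 mm thick along the hopper's y, 44 mm wide along x. Its top is 17 mm above this point, the gate's plate 41 mm below. With the gate home it is at hopper x = 0, y = +155, z = 173.5 mm, 42 mm clear of the end panel. Moves with the gate.
- cover (a joint): Angle of the hopper's hinged wooden cover in rad: 0 shut, lying on the hopper; starts raised, about 1.15 to 1.45. Friction holds it above about 0.85 rad; below that it falls shut by itself if it is let go. 0.3 kg.
- cover_hinge (a point): Middle of the cover's hinge line, which runs along the hopper's y at hopper x = +45, z = 176 mm.
- cover_bar (a point): Middle of the round grip bar at the cover's free edge: 12 mm thick, along the hopper's y, on two arms 47 mm either side of the middle, 32 mm clear of the panel, so fingers pass on both sides and it turns between them as the cover swings. 128 mm from the hinge line: at angle a it is at hopper x = 45 - 128 cos a, z = 176 + 128 sin a (mm).
- spacer: Solid square-edged wooden block fixed in one bay, flush with the hopper's top (66 x 29 x 36 mm); it never falls. Origin: inside it, above the middle of its bay.
- rod0: Turned wooden puzzle rod, 64 mm long, 27 mm thick, 30 g, two dark rings; loose in a bay, lying along the hopper's x on the gate. Origin: middle of its axis, x along it.
- rod1: Turned wooden puzzle rod, 64 mm long, 27 mm thick, 30 g, two dark rings; loose in a bay, lying along the hopper's x on the gate. Origin: middle of its axis, x along it.
- rod2: Turned wooden puzzle rod, 64 mm long, 27 mm thick, 30 g, two dark rings; loose in a bay, lying along the hopper's x on the gate. Origin: middle of its axis, x along it.
- lens: Bystander: chrome hand lens lying flat, ring 80 mm across and 12 mm thick, handle 90 mm along its -x, 14 mm thick. Origin under the ring's centre.
- corner0: Bystander: wooden picture-frame corner lying flat, an L of 30 mm wide, 22 mm thick strips; origin under the L's corner, legs reach 105 mm along its +x and +y.
- corner1: Bystander: another such frame corner, same size.
- weight: Bystander: turned brass paperweight, 60 mm across, 55 mm high. Origin under its centre.
- polish: Bystander: amber glass jar of polish, 60 mm across, 100 mm high, fixed. Origin under its centre.
- burr: Bystander: interlocked wooden burr puzzle, 75 mm each way, fixed. Origin under its centre.
- rosebox: Bystander: closed rosewood piece box, 126 x 186 x 82 mm high, fixed. Origin under its centre.
Not all that is in view belongs to the job. Several things look just like the bowl: the one meant starts farthest to the robot's right. Leave any orange look-alike of the rod2 alone.

How it is judged (in metres and radians):
On the way, in this order (a step that is already met when the one before it is completed fails the run):
1. the bowl stands at rest on the table under the hopper, with no rod let out yet (horizontal distance between bowl and drop below 0.04 m and height (world z) of bowl below 0.008 m and angle between bowl's own z axis and vertical below 0.1 rad and linear speed of bowl below 0.03 m/s and z of each of rod0, rod1, rod2 in the frame of hopper above 0.125 m and horizontal distance between each of rod0, rod1, rod2 and hopper below 0.075 m), for 0.2 s.
2. exactly two rods lie in the bowl and the third is still in the hopper ((((z of rod0 in the frame of hopper above 0.125 m and horizontal distance between rod0 and hopper below 0.075 m) and (horizontal distance between rod1 and bowl below 0.07 m and z of rod1 in the frame of bowl between 0 and 0.07 m) and (horizontal distance between rod2 and bowl below 0.07 m and z of rod2 in the frame of bowl between 0 and 0.07 m)) or ((z of rod1 in the frame of hopper above 0.125 m and horizontal distance between rod1 and hopper below 0.075 m) and (horizontal distance between rod0 and bowl below 0.07 m and z of rod0 in the frame of bowl between 0 and 0.07 m) and (horizontal distance between rod2 and bowl below 0.07 m and z of rod2 in the frame of bowl between 0 and 0.07 m)) or ((z of rod2 in the frame of hopper above 0.125 m and horizontal distance between rod2 and hopper below 0.075 m) and (horizontal distance between rod0 and bowl below 0.07 m and z of rod0 in the frame of bowl between 0 and 0.07 m) and (horizontal distance between rod1 and bowl below 0.07 m and z of rod1 in the frame of bowl between 0 and 0.07 m)))), for 0.3 s.
3. the gate is fully home again, two rods in the bowl (value of joint gate below 0.008 m and (((z of rod0 in the frame of hopper above 0.125 m and horizontal distance between rod0 and hopper below 0.075 m) and (horizontal distance between rod1 and bowl below 0.07 m and z of rod1 in the frame of bowl between 0 and 0.07 m) and (horizontal distance between rod2 and bowl below 0.07 m and z of rod2 in the frame of bowl between 0 and 0.07 m)) or ((z of rod1 in the frame of hopper above 0.125 m and horizontal distance between rod1 and hopper below 0.075 m) and (horizontal distance between rod0 and bowl below 0.07 m and z of rod0 in the frame of bowl between 0 and 0.07 m) and (horizontal distance between rod2 and bowl below 0.07 m and z of rod2 in the frame of bowl between 0 and 0.07 m)) or ((z of rod2 in the frame of hopper above 0.125 m and horizontal distance between rod2 and hopper below 0.075 m) and (horizontal distance between rod0 and bowl below 0.07 m and z of rod0 in the frame of bowl between 0 and 0.07 m) and (horizontal distance between rod1 and bowl below 0.07 m and z of rod1 in the frame of bowl between 0 and 0.07 m)))), for 0.2 s.
4. the cover is shut (all of step 3 and value of joint cover below 0.04 rad), for 0.2 s.
At the end, for the whole second after the job is handed in: Two rods at rest in the bowl (within 70 mm of its axis, below 70 mm), the third still in the hopper; the bowl upright on the table within 40 mm of the drop point; gate within 8 mm of home; cover within 0.04 rad of shut (all of step 4 and horizontal distance between bowl and drop below 0.04 m and height (world z) of bowl below 0.008 m and angle between bowl's own z axis and vertical below 0.1 rad and linear speed of bowl below 0.03 m/s and linear speed of each of rod0, rod1, rod2 below 0.05 m/s); the robot touches nothing.
It fails at once if the bowl is dropped or banged onto the table (over 0.6 m/s in the last 12 mm) (height (world z) of bowl below 0.012 m and linear speed of bowl above 0.6 m/s).
It fails at once if the bowl is tipped over (more than 0.7 rad) (angle between bowl's own z axis and vertical above 0.7 rad).
It fails at once if the cover slams (faster than 2 rad/s in the last 0.25 rad) (value of joint cover below 0.25 rad and velocity of joint cover below -2 rad/s).
It fails at once if the lens, a frame corner or the paperweight is pushed more than 30 mm (distance of any of lens, corner0, corner1, weight from where it was at the start of the episode above 0.03 m).
It also fails if it takes over 72 s, if anything falls off the work surface, if the arm or the gripper's body presses on something with over 40 N, if the wrist force passes 120 N, or if a joint passes its speed limit or range.

## Working session

There is one attempt and no reset: what is moved stays moved. The work goes in short steps, Python scripts to look and compute and a tool call to move; the robot and the scene stay as the last step left them, time stands still between calls to the robot, and variables do not carry over. Pictures are saved under pics/ and viewed, about 8 in all and at most 12, crops included, and the job is handed in when it is done.

Besides the shell and the picture viewer there is one more tool, called after "Emit:" as a command line: name --argument value ..., lists and objects as JSON in quotes. step_arm: Moves the arm, as the interface text tells. Its arguments: {"type":"object","properties":{"targets":{"type":"array","items":{"type":"array","items":{"type":"array","items":{"type":"number"}}}},"jaw":{"type":"number"}},"required":["targets"]}

```bash
mkdir -p pics; ls
cat > h.py <<'E'
import numpy as np, cv2
from plant import bot
def cap(n):
    d=bot.capture(n); im=d["color"]; H=im.shape[0]; f=H/2/np.tan(np.radians(d["fov_y"])/2)
    d["K"]=np.array([[f,0,d["cx"]],[0,f,d["cy"]],[0,0,1]]); d["D"]=np.array(d["dist_coeffs"],float)
    d["R"]=cv2.Rodrigues(np.array(d["rvec"],float))[0]; d["t"]=np.array(d["tvec"],float).reshape(3)
    return d
def ray(d,px):
    u=cv2.undistortPoints(np.array(px,float).reshape(-1,1,2),d["K"],d["D"]).reshape(-1,2)
    return -d["R"].T@d["t"], np.c_[u,np.ones(len(u))]@d["R"]
def onz(d,px,z):
    c,r=ray(d,px); return c+r*((z-c[2])/r[:,2])[:,None]
def cloud(d):
    h,w=d["depth"].shape; v,u=np.mgrid[:h,:w]; c,r=ray(d,np.c_[u.ravel(),v.ravel()])
    P=c+r*d["depth"].reshape(-1,1); P[d["depth"].ravel()==0]=np.nan
    return P.reshape(h,w,3)
def proj(d,P): return cv2.projectPoints(np.array(P,float).reshape(-1,3),np.array(d["rvec"],float),d["t"],d["K"],d["D"])[0].reshape(-1,2)
def save(d,name,box=None,s=1.5):
    im=d["color"]
    if box: x0,y0,x1,y1=box; im=im[y0:y1,x0:x1]
    cv2.imwrite("pics/"+name,cv2.resize(im[:,:,::-1],None,fx=s,fy=s,interpolation=cv2.INTER_CUBIC))
E
python3 - <<'E'
from h import *
import pickle
for n in("top","side"):
    d=cap(n); save(d,n+"0.png"); pickle.dump(d,open(n+"0.pkl","wb")); print(n,-d["R"].T@d["t"])
print(bot.get_obs())
E
```

```text
pics
top [ 378.8766639     6.14290381 1569.63894412]
side [486.58969002 873.86279413 798.97892202]
{'time': 0.1, 'joint_positions': array([ 1.20097708e+00,  3.42667893e-01,  1.52494191e+00, -9.54275833e-06,
        1.27541953e+00, -1.45991113e-01]), 'dq': array([-0.00065337, -0.00250115, -0.00187899,  0.00211354, -0.00010622,
        0.00127109]), 'tau': array([ 1.20175853e-03, -4.32002699e+01, -2.44698268e+01,  7.17790006e-02,
        5.25071018e-02, -6.78706942e-05]), 'tool_pos': array([116.36898965, 511.55145379, 226.0996377 ]), 'tcp_rot': array([-1.71043573,  1.56935962, -1.93426109]), 'contact_force': array([ 0.0966308 , -0.10349961, -0.36694994]), 'moment': array([ 0.03573743,  0.04159419, -0.04374724]), 'grip_width': 91.37101149659769}
```

View pics/top0.png

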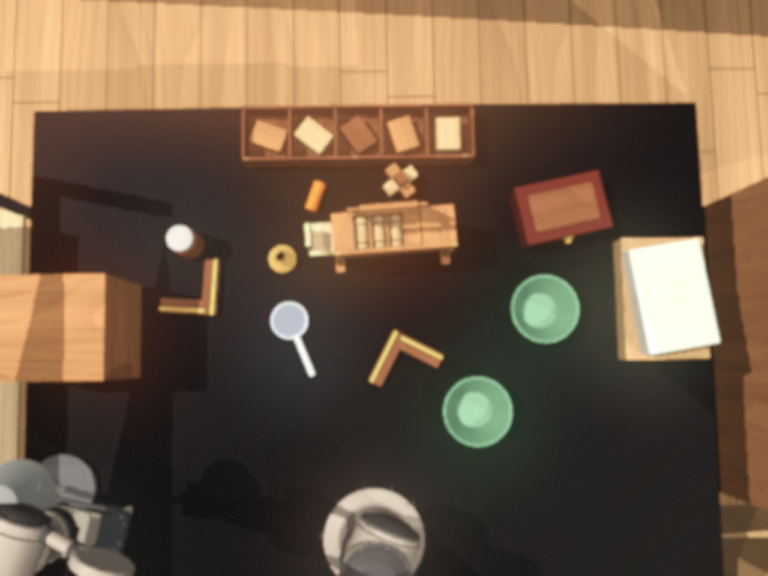

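View pics/side0.png

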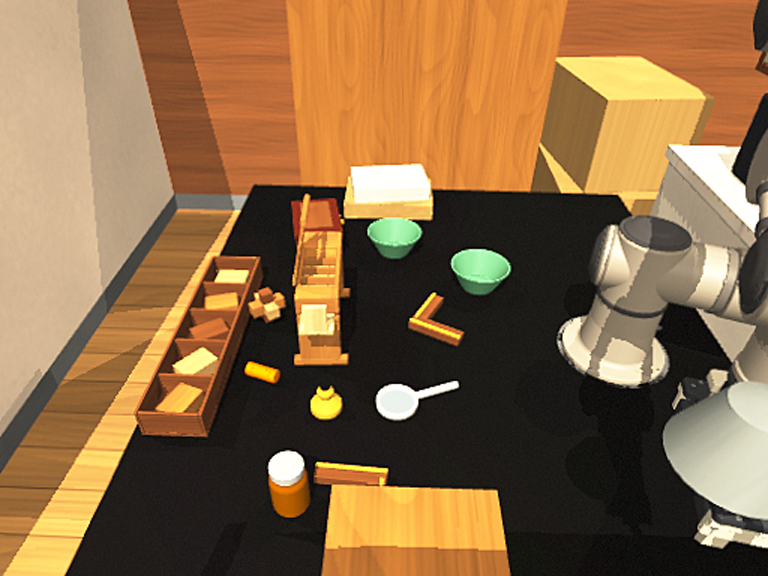

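The top view (768x576, up = +x, left = +y) shows the hopper at about (395,230) with its tab to the left at (318,237). The target bowl is at (545,309), farthest right, and the other bowl is at (478,411). The lens is at (290,320), a frame corner at (400,350), the brass weight at (282,258) and an orange decoy at (315,195). I'll measure the hopper and bowl and crop the bays.

Run:
```python
from h import *
import pickle
d=pickle.load(open("top0.pkl","rb")); s=pickle.load(open("side0.pkl","rb"))
save(d,"bays.png",(195,125,315,190),6)
for n,c in(("top",d),("side",s)):
    P=cloud(c); hsv=cv2.cvtColor(c["color"],cv2.COLOR_RGB2HSV)
    m=cv2.inRange(hsv,(60,60,60),(90,255,255)); k,l,st,ce=cv2.connectedComponentsWithStats(m)
    for i in range(1,k):
        if st[i,4]>150:
            q=P[l==i]; q=q[np.isfinite(q[:,0])]; r=q[q[:,2]>55]; 
            if len(r)>10:
                A=np.c_[r[:,:2],np.ones(len(r))]; x=np.linalg.lstsq(A,(r[:,:2]**2).sum(1),rcond=None)[0]
                print(n,st[i],"rimfit",x[:2]/2, np.sqrt(x[2]+(x[:2]**2).sum()/4), q[:,2].max(),len(r))
    # hopper region
    x,y,z=P[...,0],P[...,1],P[...,2]
    reg=(x>500)&(x<760)&(y>-180)&(y<200)
    b=reg&(z>167)&(z<177); pts=P[b][:,:2].astype(np.float32)
    print(n,"top pts",len(pts),cv2.minAreaRect(pts))
    p=P[reg&(z>182)]; print("z>182",len(p), p.min(0) if len(p) else 0,p.max(0) if len(p) else 0)
    print("hist",np.histogram(z[reg],bins=range(0,330,15)))
```

```text
top [ 340  183   47   47 1351] rimfit [ 479.37442519 -367.96945595] 67.0218738623133 71.24437373086516 296
top [ 294  250   50   50 1526] rimfit [ 267.8804191  -219.69754388] 67.31956171559429 70.79825982645184 345
top top pts 1427 ((631.2843017578125, -23.697036743164062), (83.33541107177734, 292.4473876953125), 3.661668300628662)
z>182 269 [ 599.96018235 -109.11242095  182.94878852] [675.66041458 124.84990308 317.4647541 ]
hist (array([3316,  259,   59,  163,   27,   22,    5,   14,  321,  224,  659,
       1553,   63,    2,    1,    1,    1,   36,    1,    1,  169]), array([  0,  15,  30,  45,  60,  75,  90, 105, 120, 135, 150, 165, 180,
       195, 210, 225, 240, 255, 270, 285, 300, 315]))
side [245 146  37  27 718] rimfit [ 481.84491678 -366.86100215] 67.57914684172718 65.28953609014548 135
side [300 166  41  31 897] rimfit [ 270.37375884 -218.84588305] 67.77553955056062 65.75689431488729 175
side top pts 904 ((636.8336791992188, -23.032272338867188), (89.85814666748047, 297.8179931640625), 3.53767466545105)
z>182 248 [603.62980186 -85.49260693 182.17243897] [673.57000621 125.8004293  309.03690445]
hist (array([1845,  317,  160,  231,  119,   54,   18,   28,  169,  134,  479,
        999,   89,   11,   12,   10,   10,   23,   11,   13,   81]), array([  0,  15,  30,  45,  60,  75,  90, 105, 120, 135, 150, 165, 180,
       195, 210, 225, 240, 255, 270, 285, 300, 315]))
```

View pics/bays.png

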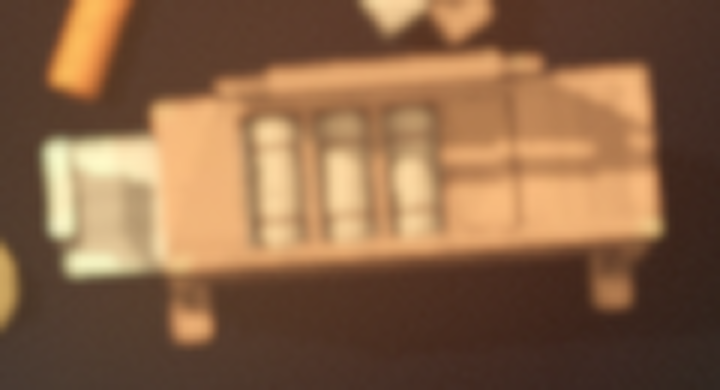

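Bays crop: rods lie in the three bays nearest the handle (crop x about 275, 343, 413), and the spacer is in the bay farthest from it (about 480). So the gate has to open between 104 and 138 mm, and I'll aim for about 118.

Run:
```python
from h import *
import pickle
d=pickle.load(open("top0.pkl","rb")); s=pickle.load(open("side0.pkl","rb"))
def c(px): return np.array(px,float)/6+[195-.417,125-.417]
B=onz(d,c([(163,268),(662,235),(648,65),(153,102)]),172); print("box corners",B.round(1))
print("rods",onz(d,c([(275,182),(343,180),(413,173)]),155).round(1))
print("tab top",onz(d,c([(44,140),(75,138),(50,237),(75,237)]),190.5).round(1))
P=cloud(d)
for n,e in(("top",d),("side",s)):
    P=cloud(e); x,y,z=P[...,0],P[...,1],P[...,2]
    q=P[(z>182)&(z<196)&(y>100)&(y<170)&(x>560)&(x<680)]; print(n,"tab",len(q),np.median(q,0).round(1),cv2.minAreaRect(q[:,:2].astype(np.float32)))
    q=P[(z>240)&(z<340)&(y>-150)&(y<120)&(x>560)&(x<760)]; print("cov",np.percentile(q,[2,50,98],axis=0).round(1))
    for zz in range(240,330,12):
        w=q[(abs(q[:,2]-zz)<6)]
        if len(w): print(zz,len(w),np.median(w,0).round(0),w[:,1].min().round(),w[:,1].max().round())
# top edge yaw from box pts
    b=P[(z>169)&(z<176)&(x>560)&(x<720)&(y>-170)&(y<105)]
    print(n,cv2.minAreaRect(b[:,:2].astype(np.float32)))
e1=B[0]-B[1]; e2=B[3]-B[2]
print(np.degrees([np.arctan2(-e[0],e[1]) for e in(e1,e2)]),np.linalg.norm(e1),np.linalg.norm(e2))
```

```text
box corners [[ 586.1   71.4  172. ]
 [ 598.7 -173.5  172. ]
 [ 683.6 -169.   172. ]
 [ 668.6   75.4  172. ]]
rods [[630.9  16.1 155. ]
 [631.4 -17.7 155. ]
 [634.4 -52.6 155. ]]
tab top [[646.9 127.5 190.5]
 [647.6 112.5 190.5]
 [599.3 125.  190.5]
 [599.1 112.9 190.5]]
top tab 56 [622.5 118.7 190.7] ((622.0311889648438, 119.43191528320312), (44.499088287353516, 10.072824478149414), 4.53364896774292)
cov [[ 644.2 -102.6  260.8]
 [ 652.3  -32.9  306.2]
 [ 664.8   35.2  312.9]]
252 1 [656.  19. 253.] 19.0 19.0
264 36 [659.  21. 264.] -109.0 41.0
276 1 [664. -97. 271.] -97.0 -97.0
300 61 [650. -35. 304.] -81.0 16.0
312 110 [651. -34. 309.] -84.0 16.0
top ((633.0882568359375, -48.58594512939453), (83.11473846435547, 242.45745849609375), 3.5948033332824707)
side tab 70 [622.9 121.9 188.6] ((624.554931640625, 120.35906982421875), (12.137311935424805, 41.87291717529297), 87.77803802490234)
cov [[646.  -79.8 245.1]
 [654.6   6.3 303.5]
 [661.4  41.8 308.3]]
240 5 [660.  40. 244.] 39.0 42.0
252 8 [658.  40. 252.] -22.0 42.0
264 20 [658.  27. 264.] -38.0 44.0
276 8 [656.  17. 276.] 12.0 17.0
288 9 [654.  15. 287.] 12.0 18.0
300 47 [651. -11. 304.] -83.0 18.0
312 41 [654. -33. 307.] -85.0 14.0
side ((634.674560546875, -46.87054443359375), (82.76603698730469, 241.1344757080078), 3.817497491836548)
[2.95049269 3.51397854] 245.25699589210907 244.86959914278086
```

```bash
cat >> h.py <<'E'
from scipy.spatial.transform import Rotation as Ro
def st():
    o=bot.get_obs(); R=Ro.from_euler("xyz",o["tcp_rot"]).as_matrix()
    print("t",round(o["time"],2),"tcp",o["tool_pos"].round(1),"jawdir deg",np.degrees(np.arctan2(R[1,1],R[0,1])).round(2),"q",o["joint_positions"].round(2),"F",o["contact_force"].round(1),"w",round(o["grip_width"],1))
    return o,R
def go(*tg):
    """each tg: world x,y,z,(jaw angle deg) -> tool shifts, from the present pose"""
    o,R=st()
    for t in tg:
        s=R.T@(np.array(t[:3],float)-o["tool_pos"])
        a=""
        if len(t)>3:
            # turn about tool x (down): positive lowers the jaw's world angle
            j=np.degrees(np.arctan2(R[1,1],R[0,1])); a=-((t[3]-j+90)%180-90)
        print(t,"shift m",(s/1000).round(4),"turn",a)
HO=np.array([632.7,-35.]); HY=np.radians(3.6)
def hop(x,y): c,s=np.cos(HY),np.sin(HY); return HO+[c*x-s*y,s*x+c*y]
E
python3 - <<'E'
from h import *
o,R=st(); print(R.round(3)); print(hop(0,-17),hop(0,155),hop(45-128*.21,0))
import pickle
P=cloud(pickle.load(open("side0.pkl","rb"))); 
x,y,z=P[...,0],P[...,1],P[...,2]
for a in((430,700,250,460),(100,430,300,700)):
    m=(x>a[0])&(x<a[1])&(y>a[2])&(y<a[3]); print(a,np.nanmax(z[m]))
m=(z>100)&(y>380)&(x>150)&(x<600); q=P[m]; print(q.min(0),q.max(0))
E
```

```text
t 0.1 tcp [116.4 511.6 226.1] jawdir deg 77.18 q [ 1.2   0.34  1.52 -0.    1.28 -0.15] F [ 0.1 -0.1 -0.4] w 91.4
[[-0.001  0.222  0.975]
 [-0.001  0.975 -0.222]
 [-1.    -0.001 -0.   ]]
[633.76743883 -51.96645438] [622.96746947 119.69414291] [650.78424432 -33.86223579]
(430, 700, 250, 460) 102.24591906196235
(100, 430, 300, 700) 607.9665095285965
[150.00441678 428.3657424  214.58233978] [550.73861929 628.73806417 571.12581778]
```

Emit:
step_arm --targets '[[[0,-0.033,0.022,0],[0,-0.066,0.045,0],[0,-0.099,0.068,0],[0,-0.108,0.108,0],[0,-0.117,0.148,0]]]' --jaw 0.5

```text
time: 0.52
tool_pos: [234.6, 362.9, 226.4]
tcp_rot: [-1.843, 1.569, -2.065]
contact_force: [0.7, 0.4, 0.6]
grip_width: 63.2
```

Emit:
step_arm --targets '[[[0,-0.023,0.0325,0],[0,-0.046,0.065,0],[0,-0.069,0.0975,0],[0,-0.092,0.13,0],[0,-0.115,0.1625,0]]]'

```text
time: 0.93
tool_pos: [368.5, 213.2, 226.4]
tcp_rot: [-1.976, 1.569, -2.198]
contact_force: [0.9, 1.4, 0.2]
grip_width: 45.9
```

Emit:
step_arm --targets '[[[0,-0.033,0.022,0],[0,-0.066,0.044,0],[0,-0.1,0.067,0],[0,-0.133,0.089,0],[0,-0.166,0.111,0]]]'

```text
time: 1.35
tool_pos: [440.4, 24.8, 226.4]
tcp_rot: [-2.184, 1.569, -2.406]
contact_force: [0.8, 1.3, 0.7]
grip_width: 45.6
```

Emit:
step_arm --targets '[[[0,-0.039,0.011,7],[0,-0.077,0.022,14],[0,-0.116,0.033,21],[0,-0.154,0.043,28],[0,-0.193,0.054,35]]]'

```text
time: 1.77
tool_pos: [449.9, -177.2, 226.4]
tcp_rot: [-1.964, 1.569, -2.803]
contact_force: [2.0, 0.7, 0.1]
grip_width: 45.9
```

Emit:
step_arm --targets '[[[0,-0.032,0.024,7],[0,-0.064,0.049,14],[0,-0.095,0.073,21],[0,-0.127,0.098,28],[0,-0.158,0.122,35]]]'

```text
time: 2.18
tool_pos: [412.8, -375.4, 226.2]
tcp_rot: [-1.65, 1.568, -3.107]
contact_force: [1.2, 0.1, -0.3]
grip_width: 45.8
```

Run:
```python
from h import *
go((414,-367,226,0),(414,-367,50,0))
```

```text
t 2.18 tcp [ 412.8 -375.4  226.2] jawdir deg 6.54 q [-0.87  0.4   1.43 -0.    1.31 -0.99] F [ 1.2  0.1 -0.3] w 45.8
(414, -367, 226, 0) shift m [ 0.0002  0.0021 -0.0082] turn 6.539397122034515
(414, -367, 50, 0) shift m [ 0.1762  0.0025 -0.0082] turn 6.539397122034515
```

Emit:
step_arm --targets '[[[0.02,0.0025,-0.008,6.5],[0.06,0.0025,-0.008,6.5],[0.1,0.0025,-0.008,6.5],[0.14,0.0025,-0.008,6.5],[0.176,0.0025,-0.008,6.5]]]'

```text
time: 2.6
tool_pos: [413.2, -366.6, 47.8]
tcp_rot: [-1.878, 1.567, 2.835]
contact_force: [0.5, -0.5, 0.4]
grip_width: 45.5
```

Run:
```python
from h import *
go((414,-367,50,0))
d=cap("side"); save(d,"grip1.png",(210,110,370,230),5)
```

```text
t 2.6 tcp [ 413.2 -366.6   47.8] jawdir deg 0.02 q [-0.86  0.59  1.66 -0.    0.89 -0.86] F [ 0.5 -0.5  0.4] w 45.5
(414, -367, 50, 0) shift m [-0.0022  0.0008  0.0004] turn 0.022128441155359724
```

View pics/grip1.png

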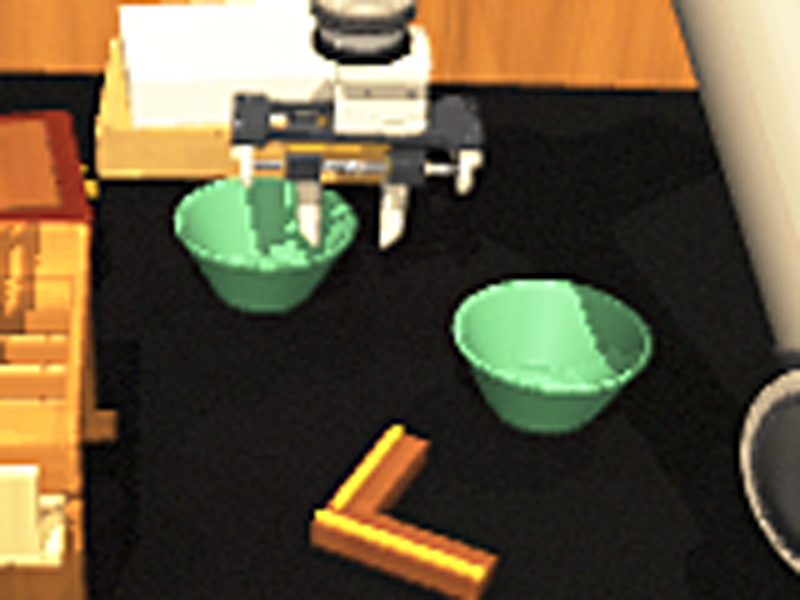

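The fingers at (310,230) and (390,230) straddle the right bowl's near rim, which is the correct bowl, so I close the jaws.

Emit:
step_arm --targets '[[[-0.002,0,0,0],[-0.002,0,0,0],[-0.002,0,0,0],[-0.002,0,0,0],[-0.002,0,0,0]]]' --jaw 1

```text
time: 3.07
tool_pos: [411.8, -364.7, 45.4]
tcp_rot: [-2.274, 1.561, 2.439]
contact_force: [1.7, 0.3, -0.2]
grip_width: 17.1
```

Emit:
step_arm --targets '[[[0,0,0,0],[0,0,0,0],[0,0,0,0],[0,0,0,0],[0,0,0,0]]]'

```text
time: 3.48
tool_pos: [412.1, -365.3, 46.0]
tcp_rot: [-2.216, 1.563, 2.497]
contact_force: [0.3, -3.4, 4.5]
grip_width: 12.0
```

```bash
cat >> h.py <<'E'
def bowls(n="top"):
    d=cap(n); P=cloud(d); hsv=cv2.cvtColor(d["color"],cv2.COLOR_RGB2HSV)
    k,l,s,ce=cv2.connectedComponentsWithStats(cv2.inRange(hsv,(60,60,60),(90,255,255)))
    for i in range(1,k):
        if s[i,4]>80:
            q=P[l==i]; q=q[np.isfinite(q[:,0])]; r=q[q[:,2]>54]
            if len(r)>10:
                x=np.linalg.lstsq(np.c_[r[:,:2],np.ones(len(r))],(r[:,:2]**2).sum(1),rcond=None)[0]
                pl=np.linalg.lstsq(np.c_[r[:,:2]-r[:,:2].mean(0),np.ones(len(r))],r[:,2],rcond=None)[0]
                print(n,"bowl rim c",(x[:2]/2).round(1),"R",np.sqrt(x[2]+(x[:2]**2).sum()/4).round(1),"tilt",pl[:2].round(3),"z",r[:,2].max().round(1),len(r))
    return d
E
python3 - <<'E'
from h import *
bowls("side");bowls("top");go((414,-367,50,0),(449,-177,50))
E
```

```text
side bowl rim c [ 478.1 -366.3] R 67.5 tilt [0.002 0.01 ] z 64.6 132
side bowl rim c [ 270.6 -219.1] R 67.5 tilt [-0.001  0.006] z 64.9 212
top bowl rim c [ 477.2 -366.2] R 65.9 tilt [0.007 0.017] z 70.5 159
t 3.58 tcp [ 411.9 -365.1   45.7] jawdir deg 0.0 q [-0.86  0.6   1.66 -0.    0.89 -0.86] F [ 0.1 -2.7  4.6] w 11.9
(414, -367, 50, 0) shift m [-0.0043  0.0021  0.0019] turn 0.002195243632783672
(449, -177, 50) shift m [-0.0036  0.0371 -0.1881] turn
```

Emit:
step_arm --targets '[[[-0.001,0.005,-0.018,0],[-0.001,0.01,-0.036,0],[-0.001,0.016,-0.058,0],[-0.001,0.022,-0.08,0],[-0.001,0.027,-0.1,0]]]'

```text
time: 4.0
tool_pos: [439.0, -264.7, 47.1]
tcp_rot: [-2.16, 1.563, 2.552]
contact_force: [-0.9, -3.6, 3.8]
grip_width: 12.2
```

Run:
```python
from h import *
bowls("side");go((445,-160,47,0),(445,-48,47),(492,-48,47))
```

```text
side bowl rim c [ 505.2 -267.8] R 67.5 tilt [-0.011  0.013] z 66.0 151
side bowl rim c [ 270.5 -219.1] R 67.6 tilt [-0.     0.006] z 64.7 198
t 4.05 tcp [ 439.2 -261.1   46.9] jawdir deg 0.06 q [-0.69  0.54  1.77  0.    0.84 -0.69] F [1.7 1.5 2.5] w 11.6
(445, -160, 47, 0) shift m [ 0.0006  0.0059 -0.1011] turn 0.056679573047986764
(445, -48, 47) shift m [ 0.0014  0.006  -0.2131] turn 
(492, -48, 47) shift m [ 0.001  0.053 -0.213] turn
```

Dragging works, and the bowl stays upright and follows.

Emit:
step_arm --targets '[[[0,0.001,-0.02,0],[0,0.002,-0.042,0],[0,0.003,-0.064,0],[0,0.004,-0.085,0],[0,0.006,-0.104,0]]]'

```text
time: 4.47
tool_pos: [444.8, -156.9, 47.6]
tcp_rot: [-2.267, 1.56, 2.446]
contact_force: [0.1, -3.7, 3.0]
grip_width: 12.1
```

Emit:
step_arm --targets '[[[0,0,-0.022,0],[0,0,-0.044,0],[0,0,-0.066,0],[0,0,-0.088,0],[0,0,-0.108,0]]]'

```text
time: 4.88
tool_pos: [444.5, -48.5, 48.2]
tcp_rot: [-2.205, 1.56, 2.508]
contact_force: [-0.7, -4.4, 2.4]
grip_width: 12.1
```

Emit:
step_arm --targets '[[[0,0.01,0,0],[0,0.02,0,0],[0,0.03,0,0],[0,0.04,0,0],[0,0.046,0,0]]]'

```text
time: 5.3
tool_pos: [488.9, -48.3, 47.2]
tcp_rot: [-2.054, 1.555, 2.66]
contact_force: [-6.6, -1.1, 7.6]
grip_width: 11.7
```

Run:
```python
from h import *
bowls("side");st();print(hop(-75,-9))
```

```text
side bowl rim c [ 270.5 -219. ] R 67.6 tilt [-0.001  0.003] z 65.9 201
side bowl rim c [554.5 -44.5] R 66.5 tilt [-0.046  0.018] z 121.6 97
t 5.35 tcp [489.9 -48.5  47.3] jawdir deg 0.12 q [-0.26  0.52  1.82  0.01  0.82 -0.26] F [-2.2 -0.2  5.2] w 11.5
[558.41311004 -48.69152952]
```

Emit:
step_arm --targets '[[[0,0,0,0],[0,0,0,0],[0,0,0,0],[-0.02,0,0,0],[-0.055,0,0,0]]]' --jaw 0.55

```text
time: 5.77
tool_pos: [487.7, -48.4, 99.6]
tcp_rot: [-1.983, 1.548, 2.731]
contact_force: [1.0, 0.0, 0.0]
grip_width: 39.2
```

Emit:
step_arm --targets '[[[-0.005,-0.02,0,7],[-0.01,-0.05,0,14],[-0.01,-0.06,0,21],[-0.01,-0.06,0,28],[-0.01,-0.06,0,35]]]'

```text
time: 6.18
tool_pos: [426.9, -48.6, 111.0]
tcp_rot: [-1.362, 1.547, 2.735]
contact_force: [0.9, 0.2, 0.2]
grip_width: 41.3
```

Emit:
step_arm --targets '[[[0,0,0,7],[0,0,0,14],[0,0,0,21],[0,0,0,28],[0,0,0,35]]]'

```text
time: 6.6
tool_pos: [426.4, -48.6, 110.8]
tcp_rot: [-0.739, 1.546, 2.741]
contact_force: [-0.1, 0.5, -0.1]
grip_width: 41.3
```

Run:
```python
from h import *
d=bowls("top");bowls("side");go((435,-53,45,-86.4),(545,-49,45,-86.4)); save(d,"rel.png",(190,130,330,250),5)
```

```text
top bowl rim c [ 267.9 -220.2] R 66.6 tilt [-0.004 -0.002] z 69.6 348
side bowl rim c [ 283.9 -194.5] R 82.0 tilt [0.066 0.133] z 222.8 184
side bowl rim c [554.5 -45.9] R 67.4 tilt [-0.016  0.01 ] z 65.3 174
t 6.7 tcp [426.4 -48.6 110.8] jawdir deg -70.33 q [-0.29  0.33  1.92  0.    0.92  0.93] F [0.3 0.3 0.3] w 41.5
(435, -53, 45, -86.4) shift m [ 0.0656  0.0081 -0.0078] turn 16.066005435331377
(545, -49, 45, -86.4) shift m [ 0.0631  0.0413 -0.1127] turn 16.066005435331377
```

View pics/rel.png

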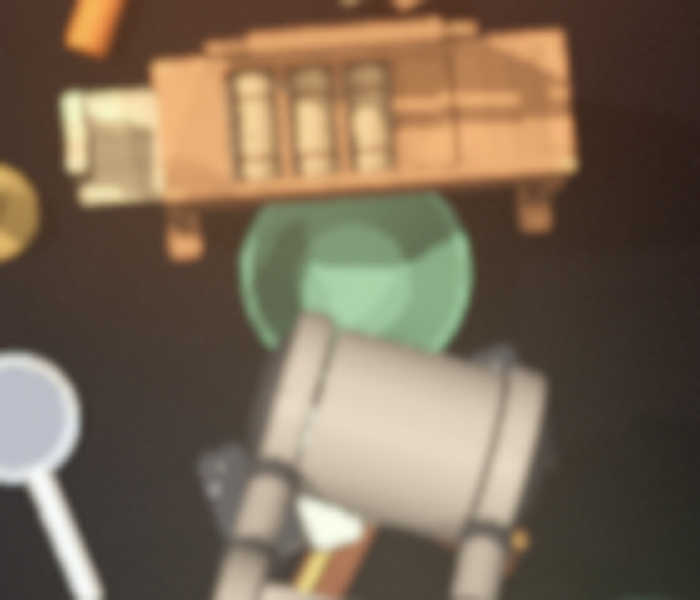

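Emit:
step_arm --targets '[[[0.01,0.009,-0.014,5],[0.025,0.01,-0.017,11],[0.045,0.01,-0.017,16],[0.063,0.01,-0.017,16],[0.065,0.01,-0.017,16]]]'

```text
time: 7.12
tool_pos: [442.3, -51.2, 42.9]
tcp_rot: [-0.448, 1.541, 2.762]
contact_force: [-0.9, 0.7, -0.3]
grip_width: 41.4
```

Run:
```python
from h import *
go((475,-51,45,-86.4),(530,-47.5,45,-86.4),(540,-47,45,-86.4),(550,-46.3,45,-86.4))
```

```text
t 7.12 tcp [442.3 -51.2  42.9] jawdir deg -86.11 q [-0.29  0.47  1.94  0.    0.76  1.21] F [-0.9  0.7 -0.3] w 41.4
(475, -51, 45, -86.4) shift m [-0.003   0.002  -0.0326] turn 0.28829422620918876
(530, -47.5, 45, -86.4) shift m [-0.0045  0.0022 -0.0877] turn 0.28829422620918876
(540, -47, 45, -86.4) shift m [-0.0048  0.0024 -0.0977] turn 0.28829422620918876
(550, -46.3, 45, -86.4) shift m [-0.0051  0.0024 -0.1077] turn 0.28829422620918876
```

Emit:
step_arm --targets '[[[-0.002,0.002,-0.02,0],[-0.003,0.002,-0.034,0],[-0.003,0.002,-0.046,0],[-0.004,0.002,-0.058,0],[-0.004,0.002,-0.07,0]]]'

```text
time: 7.53
tool_pos: [512.3, -48.4, 45.5]
tcp_rot: [-0.439, 1.539, 2.775]
contact_force: [-1.7, -0.5, 0.8]
grip_width: 41.5
```

Emit:
step_arm --targets '[[[0,0,-0.006,0],[0,0,-0.012,0],[0,0,-0.018,0],[0,0,-0.02,0],[0,0,-0.02,0]]]'

```text
time: 7.95
tool_pos: [532.4, -47.0, 45.1]
tcp_rot: [-0.442, 1.539, 2.772]
contact_force: [-1.2, 0.3, 0.1]
grip_width: 41.1
```

Run:
```python
from h import *
st();bowls("side");d=cap("side");P=cloud(d);save(d,"push1.png",(180,120,280,220),6)
```

```text
t 7.95 tcp [532.4 -47.   45.1] jawdir deg -85.85 q [-0.23  0.59  1.69  0.01  0.9   1.26] F [-1.2  0.3  0.1] w 41.1
side bowl rim c [ 270.4 -219.2] R 67.5 tilt [-0.002  0.003] z 63.9 201
side bowl rim c [609.2 -38.9] R 67.5 tilt [-0.047  0.093] z 152.8 45
```

View pics/push1.png

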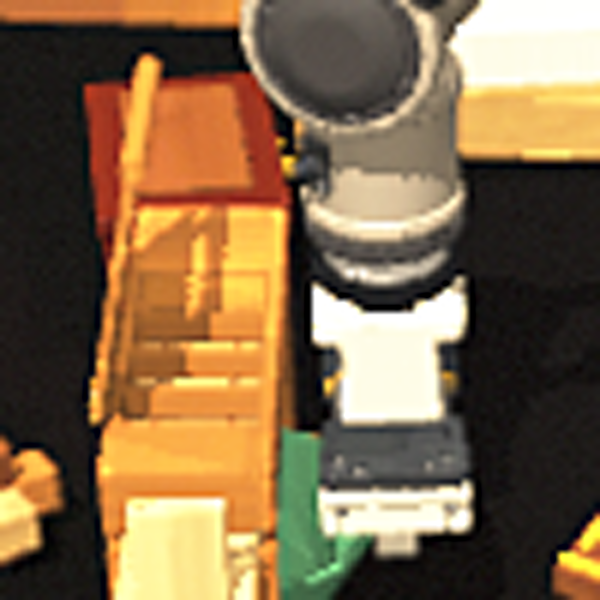

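The bowl is going in cleanly, and the gripper body at (320,430) still clears the hopper front at (275,430) by about 18 mm. I push 14 mm further.

Emit:
step_arm --targets '[[[0,0,-0.004,0],[0,0,-0.008,0],[0,0,-0.012,0],[0,0,-0.014,0],[0,0,-0.014,0]]]'

```text
time: 8.47
tool_pos: [546.7, -46.0, 44.7]
tcp_rot: [-0.447, 1.54, 2.767]
contact_force: [-1.5, 0.3, 1.6]
grip_width: 41.6
```

Emit:
step_arm --targets '[[[0,0,0.02,0],[0,0,0.05,0],[0,0,0.085,0],[-0.02,0,0.12,0],[-0.06,0,0.14,0]]]'

```text
time: 8.88
tool_pos: [404.3, -55.4, 103.2]
tcp_rot: [-0.434, 1.53, 2.78]
contact_force: [-0.4, 0.1, -0.1]
grip_width: 41.3
```

Run:
```python
from h import *
st();d=cap("side");t=cap("top")
for n,e in(("side",d),("top",t)):
    P=cloud(e); hsv=cv2.cvtColor(e["color"],cv2.COLOR_RGB2HSV); m=cv2.inRange(hsv,(60,50,40),(90,255,255))>0
    m&=(P[...,0]>500)&(P[...,1]>-160)&(P[...,1]<80)&(P[...,2]<75)
    q=P[m]; r=q[q[:,2]>56]; o=r[r[:,0]<591]
    x=np.linalg.lstsq(np.c_[r[:,:2],np.ones(len(r))],(r[:,:2]**2).sum(1),rcond=None)[0]
    print(n,len(r),"c",x[:2]/2,np.sqrt(x[2]+(x[:2]**2).sum()/4),"min",q.min(0),"ymax",q[:,1].max())
save(t,"placed.png",(190,130,330,250),5)
print(hop(0,-17)); go((440,20,240,-86.4),(622,119,240,-86.4))
```

```text
t 8.88 tcp [404.3 -55.4 103.2] jawdir deg -85.88 q [-0.33  0.32  1.97  0.    0.9   1.17] F [-0.4  0.1 -0.1] w 41.3
side 61 c [625.22973862 -40.12271302] 68.24946656605869 min [ 555.70731086 -155.82068413   -3.03935122] ymax 17.938719746747893Traceback (most recent call last):
  File "<stdin>", line 8, in <module>
    return umr_minimum(a, axis, None, out, keepdims, initial, where)
ValueError: zero-size array to reduction operation minimum which has no identity
```

Emit:
step_arm --targets '[[[-0.02,-0.018,-0.012,-7],[-0.04,-0.045,-0.025,-14],[-0.06,-0.07,-0.04,-21],[-0.085,-0.1,-0.055,-28],[-0.1,-0.125,-0.07,-35]]]' --jaw 0.15

```text
time: 9.4
tool_pos: [475.5, 73.4, 211.9]
tcp_rot: [-1.195, 1.551, 2.635]
contact_force: [1.4, 0.4, 0.5]
grip_width: 70.1
```

Run:
```python
from h import *
go((490,119,230,3.6))
```

```text
t 9.4 tcp [475.5  73.4 211.9] jawdir deg -50.55 q [-0.01  0.28  1.65  0.01  1.22  0.87] F [1.4 0.4 0.5] w 70.1
(490, 119, 230, 3.6) shift m [-0.0179 -0.0263 -0.0401] turn -54.15084100919998
```

Emit:
step_arm --targets '[[[-0.01,-0.01,-0.012,-7],[-0.018,-0.026,-0.03,-14],[-0.018,-0.026,-0.04,-21],[-0.018,-0.026,-0.04,-28],[-0.018,-0.026,-0.04,-35]]]'

```text
time: 9.82
tool_pos: [491.3, 119.8, 229.8]
tcp_rot: [-1.87, 1.553, 2.578]
contact_force: [-0.4, -0.2, -0.2]
grip_width: 77.9
```

Emit:
step_arm --targets '[[[0,0,0,-6],[0,0,0,-12],[0,0,0,-18.5],[0,0,0,-18.5],[0,0,0,-18.5]]]'

```text
time: 10.23
tool_pos: [491.8, 120.0, 229.6]
tcp_rot: [-2.22, 1.553, 2.548]
contact_force: [0.3, -0.6, 0.3]
grip_width: 78.1
```

Run:
```python
from h import *
go((623,119.7,230,3.6),(623,119.7,152,3.6))
P=cloud(cap("top")); q=P[(P[...,2]>182)&(P[...,2]<196)&(P[...,1]>100)&(P[...,1]<170)&(P[...,0]>570)&(P[...,0]<680)]
print(cv2.minAreaRect(q[:,:2].astype(np.float32)))
```

```text
t 10.23 tcp [491.8 120.  229.6] jawdir deg 3.21 q [0.08 0.31 1.56 0.01 1.28 0.02] F [ 0.3 -0.6  0.3] w 78.1
(623, 119.7, 230, 3.6) shift m [-0.0023  0.131   0.0076] turn -0.39070751058933695
(623, 119.7, 152, 3.6) shift m [0.0757 0.1321 0.0085] turn -0.39070751058933695
((628.5873413085938, 120.13433074951172), (29.78006935119629, 8.974712371826172), 0.6849684715270996)
```

Emit:
step_arm --targets '[[[-0.002,0.035,0.003,0],[-0.002,0.07,0.005,0],[-0.002,0.105,0.007,0],[-0.002,0.131,0.008,0],[-0.001,0.131,0.008,0]]]'

```text
time: 10.7
tool_pos: [626.9, 118.8, 227.0]
tcp_rot: [-2.261, 1.554, 2.503]
contact_force: [-1.5, -1.3, -0.3]
grip_width: 78.0
```

Emit:
step_arm --targets '[[[0.02,0,0,0],[0.045,0,0,0],[0.065,0,0,0],[0.076,0.001,0,0],[0.076,0.001,0,0]]]'

```text
time: 11.12
tool_pos: [625.4, 119.5, 148.2]
tcp_rot: [-2.103, 1.55, 2.66]
contact_force: [-0.3, 0.5, 0.4]
grip_width: 77.6
```

Emit:
step_arm --targets '[[[0,0,0,0],[0,0,0,0],[0,0,0,0],[0,0,0,0],[0,0,0,0]]]' --jaw 1

```text
time: 11.53
tool_pos: [625.6, 119.6, 149.2]
tcp_rot: [-2.136, 1.551, 2.626]
contact_force: [-7.5, 0.2, 3.8]
grip_width: 49.2
```

Emit:
step_arm --targets '[[[0,0,0,0],[0,0,0,0],[0,0,0,0],[0,0,0,0],[0,0,0,0]]]'

```text
time: 11.95
tool_pos: [623.1, 119.5, 149.1]
tcp_rot: [-2.003, 1.546, 2.76]
contact_force: [-12.3, -2.7, 2.9]
grip_width: 44.1
```

Run:
```python
from h import *
o,R=st(); p=o["tool_pos"][:2]; u=np.array([-np.sin(HY),np.cos(HY)])
go(tuple(p+118*u)+(o["tool_pos"][2],),tuple(p+60*u)+(o["tool_pos"][2],)); print((p-HO)@u)
d=cap("side"); save(d,"tab.png",(170,170,270,250),7)
```

```text
t 11.95 tcp [623.1 119.5 149.1] jawdir deg 2.89 q [0.06 0.62 1.29 0.01 1.26 0.01] F [-12.3  -2.7   2.9] w 44.1
t 11.95 tcp [623.1 119.5 149.1] jawdir deg 2.89 q [0.06 0.62 1.29 0.01 1.26 0.01] F [-12.3  -2.7   2.9] w 44.1
(np.float64(615.6838745570731), np.float64(237.2296894689239), np.float64(149.10638412577353)) shift m [ 0.0012 -0.0015 -0.118 ] turn 
(np.float64(619.3257246897732), np.float64(179.34413922008417), np.float64(149.10638412577353)) shift m [ 0.0006 -0.0007 -0.06  ] turn 
154.76095771865178
```

View pics/tab.png

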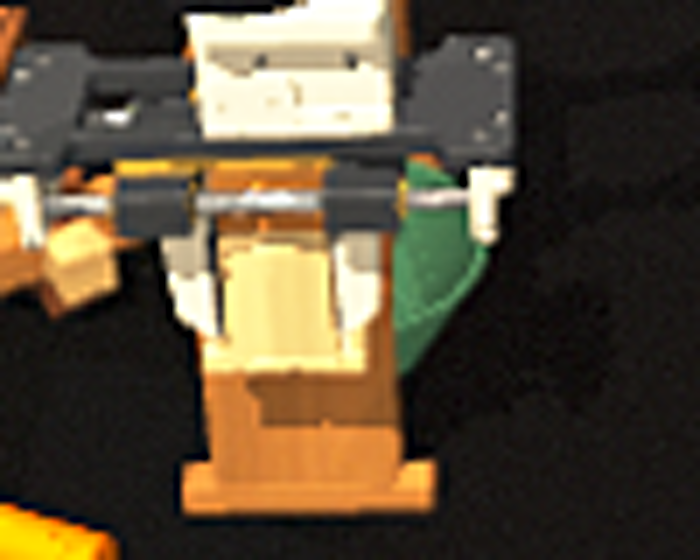

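The fingers at (195,300) and (355,300) hold the tab's edges with the opening at 44 mm. I pull 75 mm, check, then continue.

Emit:
step_arm --targets '[[[0,0,-0.015,0],[0,0,-0.03,0],[0,-0.001,-0.045,0],[0,-0.001,-0.06,0],[0,-0.001,-0.078,0]]]'

```text
time: 12.42
tool_pos: [618.0, 198.2, 149.3]
tcp_rot: [-1.961, 1.546, 2.802]
contact_force: [0.1, -3.1, -7.1]
grip_width: 44.0
```

```bash
cat >> h.py <<'E'
def gate(n="top"):
    P=cloud(cap(n)); q=P[(P[...,2]>183)&(P[...,2]<194)&(P[...,1]>105)&(P[...,1]<290)&(P[...,0]>590)&(P[...,0]<640)]
    u=np.array([-np.sin(HY),np.cos(HY)]); v=(q[:,:2]-HO)@u
    print(n,"tab pts",len(v),"gate",np.percentile(v,[10,50,90]).round(1)-155)
    o=bot.get_obs(); print("tcp along",(o["tool_pos"][:2]-HO)@u-155)
E
python3 - <<'E'
from h import *
go((615.7,239,149.1));gate("side")
E
```

```text
t 12.42 tcp [618.  198.2 149.3] jawdir deg 2.88 q [0.19 0.64 1.24 0.01 1.28 0.13] F [ 0.1 -3.1 -7.1] w 44.0
(615.7, 239, 149.1) shift m [ 0.0006 -0.0002 -0.0409] turn 
side tab pts 80 gate [74.1 81.5 86.4]
tcp along 82.66952898148611
```

Emit:
step_arm --targets '[[[0,0,-0.012,0],[0,0,-0.024,0],[0,0,-0.036,0],[0,0,-0.037,0],[0,0,-0.037,0]]]'

```text
time: 12.88
tool_pos: [615.3, 240.8, 149.3]
tcp_rot: [-2.105, 1.544, 2.661]
contact_force: [-1.0, 1.6, -7.1]
grip_width: 44.2
```

Emit:
step_arm --targets '[[[0,0,0,0],[0,0,0,0],[0,0,0,0],[0,0,0,0],[0,0,0,0]]]'

```text
time: 13.3
tool_pos: [615.3, 240.7, 149.3]
tcp_rot: [-2.115, 1.544, 2.651]
contact_force: [-0.9, 1.7, -6.5]
grip_width: 44.1
```

Run:
```python
from h import *
st();gate("side");d=cap("top");save(d,"drop.png",(190,130,310,230),6)
```

```text
t 13.3 tcp [615.3 240.7 149.3] jawdir deg 3.05 q [0.25 0.66 1.2  0.02 1.3  0.19] F [-0.9  1.7 -6.5] w 44.1
side tab pts 92 gate [117.6 123.7 127.1]
tcp along 121.22642423560461
```

View pics/drop.png

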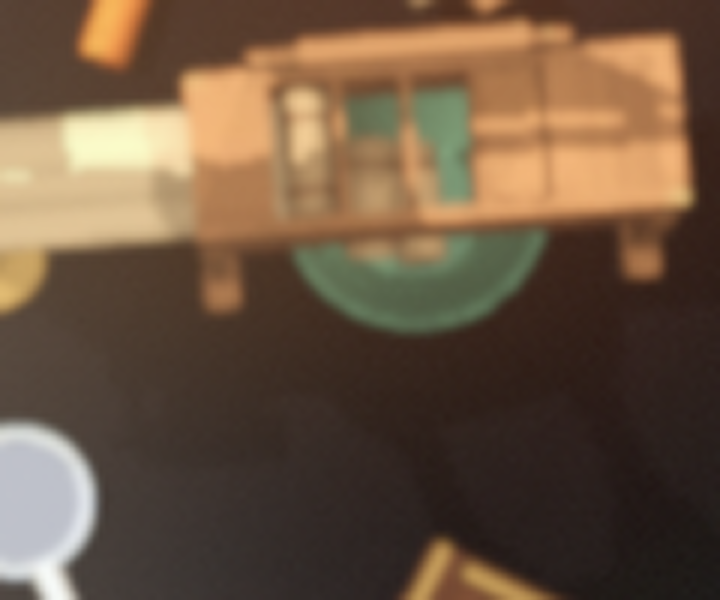

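Both middle bays are empty and the green bowl shows through them, with two rods in it at (375,250) and (425,240). The third rod is still at (305,150). Now I push the gate home.

Emit:
step_arm --targets '[[[0,0,0.015,0],[0,0,0.03,0],[0,0,0.045,0],[0,0,0.058,0],[0,0,0.066,0]]]'

```text
time: 13.82
tool_pos: [619.5, 172.5, 149.2]
tcp_rot: [-2.141, 1.546, 2.623]
contact_force: [1.5, 2.7, -2.2]
grip_width: 44.1
```

Emit:
step_arm --targets '[[[0,0,0.015,0],[0,0,0.03,0],[0,0,0.042,0],[0,0,0.048,0],[0,0,0.05,0]]]'

```text
time: 14.23
tool_pos: [622.8, 121.2, 149.2]
tcp_rot: [-2.173, 1.547, 2.59]
contact_force: [2.3, 3.4, -0.5]
grip_width: 44.1
```

Run:
```python
from h import *
st();gate("side"); go((623.1,119.5,149))
```

```text
t 14.23 tcp [622.8 121.2 149.2] jawdir deg 2.9 q [0.06 0.62 1.29 0.01 1.25 0.01] F [ 2.3  3.4 -0.5] w 44.1
side tab pts 69 gate [-3.8  4.5  9.5]
tcp along 1.5400662491610433
t 14.28 tcp [622.8 121.2 149.2] jawdir deg 2.92 q [0.06 0.62 1.29 0.01 1.25 0.01] F [ 2.9 -2.9 -0.1] w 44.3
(623.1, 119.5, 149) shift m [0.0001 0.0002 0.0017] turn
```

Emit:
step_arm --targets '[[[0,0,0.001,0],[0,0,0.002,0],[0,0,0.003,0],[0,0,0.004,0],[0,0,0.005,0]]]'

```text
time: 14.7
tool_pos: [622.9, 119.3, 149.2]
tcp_rot: [-2.301, 1.545, 2.463]
contact_force: [2.2, 14.5, -1.7]
grip_width: 44.2
```

Emit:
step_arm --targets '[[[0,0,0,0],[0,0,0.001,0],[0,0,0.002,0],[0,0,0.002,0],[0,0,0.002,0]]]'

```text
time: 15.12
tool_pos: [622.8, 119.4, 149.2]
tcp_rot: [-2.387, 1.543, 2.377]
contact_force: [2.0, 9.5, -2.4]
grip_width: 44.4
```

Run:
```python
from h import *
st();gate("side")
```

```text
t 15.12 tcp [622.8 119.4 149.2] jawdir deg 2.99 q [ 0.06  0.61  1.29  0.02  1.25 -0.  ] F [ 2.   9.5 -2.4] w 44.4
side tab pts 70 gate [-4.   1.6  8.5]
tcp along -0.29019792722596094
```

The gate is against its stop (14 N). I release it, rise and go above the cover bar.

Emit:
step_arm --targets '[[[0,0,0,0],[0,0,0,0],[0,0,0,0],[-0.02,0,0,0],[-0.05,0,0,0]]]' --jaw 0.3

```text
time: 15.58
tool_pos: [621.7, 117.8, 196.4]
tcp_rot: [-2.189, 1.537, 2.575]
contact_force: [0.0, -0.0, -0.0]
grip_width: 64.1
```

Emit:
step_arm --targets '[[[-0.03,0,0,0],[-0.065,0,0,0],[-0.1,0,0,0],[-0.13,0,0,0],[-0.15,0,0,0]]]' --jaw 0.5

```text
time: 16.0
tool_pos: [625.9, 114.6, 350.3]
tcp_rot: [-2.246, 1.541, 2.518]
contact_force: [0.5, -0.7, -0.1]
grip_width: 45.9
```

Run:
```python
from h import *
gate("side")
P=cloud(cap("side")); q=P[(P[...,2]>295)&(P[...,2]<316)&(P[...,1]>-85)&(P[...,1]<18)&(P[...,0]>600)&(P[...,0]<700)]
print(len(q),np.median(q,0),np.percentile(q,[5,95],axis=0).round(1))
go((650.5,-34,345,3.6),(650.5,-34,284,3.6))
```

```text
side tab pts 56 gate [-4.5  1.2  3.7]
tcp along -5.383715432512588
86 [652.32713687 -19.95193755 305.61472205] [[646.4 -77.4 298.6]
 [658.8  15.1 308. ]]
t 16.1 tcp [626.7 114.7 350.9] jawdir deg 2.96 q [0.05 0.53 0.9  0.02 1.74 0.  ] F [-0.6  0.6  0.5] w 46.0
(650.5, -34, 345, 3.6) shift m [0.0027 0.0162 0.1498] turn -0.641213222035617
(650.5, -34, 284, 3.6) shift m [0.0637 0.0174 0.1509] turn -0.641213222035617
```

Emit:
step_arm --targets '[[[0,0.005,0.035,-0.6],[0,0.01,0.07,-0.6],[0,0.016,0.11,-0.6],[0.001,0.018,0.145,-0.6],[0.003,0.018,0.15,-0.6]]]'

```text
time: 16.52
tool_pos: [652.0, -40.5, 342.3]
tcp_rot: [-2.203, 1.542, 2.565]
contact_force: [-0.1, 0.1, -0.5]
grip_width: 46.0
```

Emit:
step_arm --targets '[[[0.012,0,0,0],[0.028,0,0,0],[0.045,0,0,0],[0.058,0,0,0],[0.061,0,0,0]]]'

```text
time: 16.93
tool_pos: [648.8, -39.3, 277.3]
tcp_rot: [-2.118, 1.535, 2.65]
contact_force: [-0.8, -0.1, -1.4]
grip_width: 45.9
```

Run:
```python
from h import *
go((650.5,-34,284,3.6)); d=cap("side"); save(d,"bar.png",(170,70,270,150),7)
```

```text
t 16.93 tcp [648.8 -39.3 277.3] jawdir deg 3.19 q [-0.18  0.58  1.    0.01  1.59 -0.24] F [-0.8 -0.1 -1.4] w 45.9
(650.5, -34, 284, 3.6) shift m [-0.0067  0.0017 -0.0054] turn -0.4080260487169909
```

View pics/bar.png

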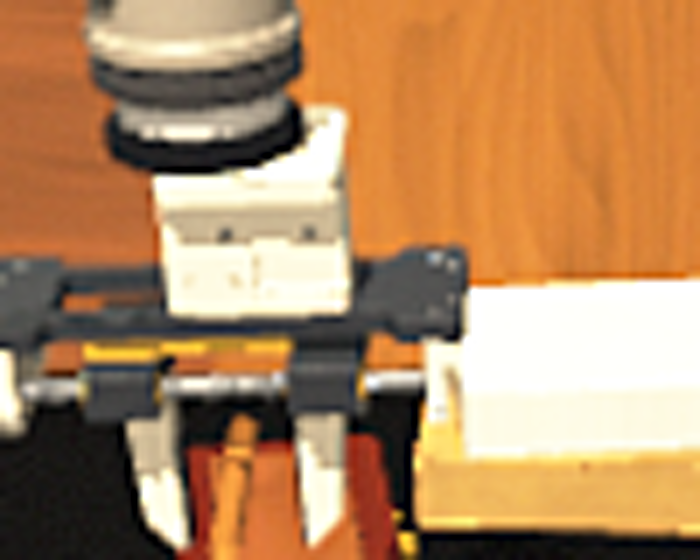

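The bar's end at (240,430) lies between the fingers. I raise 5 mm and close.

Emit:
step_arm --targets '[[[-0.005,0.002,-0.005,0],[-0.005,0.002,-0.005,0],[-0.005,0.002,-0.005,0],[-0.005,0.002,-0.005,0],[-0.005,0.002,-0.005,0]]]' --jaw 1

```text
time: 17.4
tool_pos: [651.2, -34.3, 283.9]
tcp_rot: [-2.139, 1.537, 2.629]
contact_force: [0.9, -0.2, -1.0]
grip_width: 17.2
```

Emit:
step_arm --targets '[[[0,0,0,0],[0,0,0,0],[0,0,0,0],[0,0,0,0],[0,0,0,0]]]'

```text
time: 17.82
tool_pos: [651.3, -34.3, 283.9]
tcp_rot: [-2.141, 1.537, 2.627]
contact_force: [1.2, 0.5, -0.8]
grip_width: 10.8
```

```bash
cat >> h.py <<'E'
def arc(a0,angs,z0=None):
    """tool shifts along the bar's arc from angle a0 to the angles given, relative to the present pose"""
    o,R=st(); ex=np.array([np.cos(HY),np.sin(HY),0])
    f=lambda a:(45-128*np.cos(a))*ex+np.array([0,0,176+128*np.sin(a)])
    for a in angs: print(round(a,2),((R.T@(f(a)-f(a0)))/1000).round(4))
def barang():
    o=bot.get_obs(); ex=np.array([np.cos(HY),np.sin(HY)]); hx=(o["tool_pos"][:2]-HO)@ex
    print("hopper x of tcp",hx.round(1),"angle by x",np.arccos(np.clip((45-hx)/128,-1,1)).round(3),"z-176",o["tool_pos"][2]-176)
E
python3 - <<'E'
from h import *
barang(); arc(1.36,np.arange(1.31,1.1,-.05))
E
```

```text
hopper x of tcp 18.6 angle by x 1.363 z-176 107.92283735742978
t 17.82 tcp [651.3 -34.3 283.9] jawdir deg 3.21 q [-0.18  0.58  0.99  0.01  1.61 -0.23] F [ 1.2  0.5 -0.8] w 10.8
1.31 [ 0.0017 -0.0062  0.0001]
1.26 [ 0.0036 -0.0123  0.0002]
1.21 [ 0.0059 -0.0182  0.0002]
1.16 [ 0.0085 -0.0241  0.0003]
1.11 [ 0.0114 -0.0298  0.0004]
```

Emit:
step_arm --targets '[[[0.0017,-0.0062,0,0],[0.0036,-0.0123,0,0],[0.006,-0.018,0,0],[0.0085,-0.024,0,0],[0.0114,-0.03,0,0]]]'

```text
time: 18.23
tool_pos: [621.7, -36.0, 274.3]
tcp_rot: [-2.186, 1.541, 2.582]
contact_force: [2.2, -0.8, 2.6]
grip_width: 10.9
```

Run:
```python
from h import *
barang(); arc(1.11,np.arange(1.06,.6,-.05))
```

```text
hopper x of tcp -11.0 angle by x 1.118 z-176 98.26002385294561
t 18.23 tcp [621.7 -36.  274.3] jawdir deg 3.2 q [-0.19  0.52  1.12  0.01  1.54 -0.24] F [ 2.2 -0.8  2.6] w 10.9
1.06 [ 0.0031 -0.0056  0.0001]
1.01 [ 0.0065 -0.011   0.0002]
0.96 [ 0.0102 -0.0162  0.0003]
0.91 [ 0.0141 -0.0213  0.0004]
0.86 [ 0.0183 -0.0262  0.0005]
0.81 [ 0.0227 -0.0308  0.0006]
0.76 [ 0.0273 -0.0352  0.0007]
0.71 [ 0.0322 -0.0394  0.0008]
0.66 [ 0.0372 -0.0433  0.001 ]
0.61 [ 0.0425 -0.047   0.0011]
```

Emit:
step_arm --targets '[[[0.003,-0.0056,0,0],[0.0065,-0.011,0,0],[0.01,-0.016,0,0],[0.014,-0.0213,0,0],[0.018,-0.026,0,0]]]'

```text
time: 18.65
tool_pos: [594.9, -37.4, 256.7]
tcp_rot: [-2.178, 1.541, 2.59]
contact_force: [2.1, -2.0, 0.7]
grip_width: 11.1
```

Emit:
step_arm --targets '[[[0.0044,-0.0046,0,0],[0.009,-0.009,0,0],[0.014,-0.013,0,0],[0.019,-0.017,0,0],[0.024,-0.021,0,0]]]'

```text
time: 19.07
tool_pos: [573.1, -38.5, 232.6]
tcp_rot: [-2.174, 1.542, 2.594]
contact_force: [3.8, -2.8, 0.0]
grip_width: 10.8
```

Run:
```python
from h import *
barang(); arc(.61,np.arange(.57,.2,-.04))
```

```text
hopper x of tcp -59.7 angle by x 0.613 z-176 56.63893138760554
t 19.07 tcp [573.1 -38.5 232.6] jawdir deg 3.19 q [-0.21  0.44  1.35  0.01  1.37 -0.26] F [ 3.8 -2.8  0. ] w 10.8
0.57 [ 0.0043 -0.0027  0.0001]
0.53 [ 0.0087 -0.0053  0.0002]
0.49 [ 0.0133 -0.0077  0.0003]
0.45 [ 0.0179 -0.0099  0.0004]
0.41 [ 0.0226 -0.0119  0.0005]
0.37 [ 0.0274 -0.0138  0.0006]
0.33 [ 0.0322 -0.0154  0.0006]
0.29 [ 0.0371 -0.0169  0.0007]
0.25 [ 0.0421 -0.0181  0.0008]
0.21 [ 0.0471 -0.0192  0.0009]
```

Emit:
step_arm --targets '[[[0.0043,-0.0027,0,0],[0.0087,-0.0053,0,0],[0.0133,-0.0077,0,0],[0.018,-0.01,0,0],[0.0226,-0.012,0,0]]]'

```text
time: 19.48
tool_pos: [560.4, -39.0, 209.9]
tcp_rot: [-2.169, 1.542, 2.599]
contact_force: [2.0, -3.8, 0.8]
grip_width: 11.1
```

Emit:
step_arm --targets '[[[0.0048,-0.0019,0,0],[0.0096,-0.0035,0,0],[0.0145,-0.005,0,0],[0.0195,-0.0062,0,0],[0.0245,-0.0073,0,0]]]'

```text
time: 19.9
tool_pos: [552.5, -39.1, 185.2]
tcp_rot: [-2.168, 1.542, 2.599]
contact_force: [2.7, -3.4, 1.7]
grip_width: 10.9
```

Run:
```python
from h import *
barang(); arc(.2,np.arange(.16,-.05,-.04))
```

```text
hopper x of tcp -80.3 angle by x 0.204 z-176 9.166550504711836
t 19.9 tcp [552.5 -39.1 185.2] jawdir deg 3.18 q [-0.21  0.44  1.49  0.01  1.24 -0.27] F [ 2.7 -3.4  1.7] w 10.9
0.16 [ 0.0051 -0.0008  0.0001]
0.12 [ 0.0101 -0.0014  0.0002]
0.08 [ 0.0152 -0.0018  0.0003]
0.04 [ 0.0204 -0.002   0.0003]
-0.0 [ 0.0255 -0.002   0.0004]
-0.04 [ 0.0306 -0.0017  0.0005]
```

Emit:
step_arm --targets '[[[0.005,-0.0008,0,0],[0.01,-0.0014,0,0],[0.015,-0.0018,0,0],[0.019,-0.002,0,0],[0.022,-0.002,0,0]]]'

```text
time: 20.32
tool_pos: [549.7, -39.0, 162.6]
tcp_rot: [-2.153, 1.542, 2.615]
contact_force: [1.1, -4.1, 1.5]
grip_width: 10.8
```

Emit:
step_arm --targets '[[[0.001,0,0,0],[0.002,0,0,0],[0.003,0,0,0],[0.004,0,0,0],[0.005,0,0,0]]]'

```text
time: 20.73
tool_pos: [549.7, -38.9, 157.9]
tcp_rot: [-2.154, 1.542, 2.613]
contact_force: [-0.1, -3.5, 10.4]
grip_width: 10.9
```

Run:
```python
from h import *
barang();st()
P=cloud(cap("top")); x,y,z=P[...,0],P[...,1],P[...,2]
u=(x-HO[0])*np.cos(HY)+(y-HO[1])*np.sin(HY); v=-(x-HO[0])*np.sin(HY)+(y-HO[1])*np.cos(HY)
m=(u>-50)&(u<42)&(abs(v)<72)&(z>160)&(z<230); pl=np.linalg.lstsq(np.c_[u[m],v[m],np.ones(m.sum())],z[m],rcond=None)[0]; print(m.sum(),pl)
```

```text
hopper x of tcp -83.1 angle by x 0.0 z-176 -18.12125351742168
t 20.73 tcp [549.7 -38.9 157.9] jawdir deg 3.18 q [-0.21  0.47  1.53  0.01  1.17 -0.27] F [-0.1 -3.5 10.4] w 10.9
255 [1.31869086e-02 2.35915815e-03 1.79324551e+02]
```

Emit:
step_arm --targets '[[[0,0,0,0],[0,0,0,0],[0,0,0,0],[0,0,0,0],[0,0,0,0]]]' --jaw 0.77

```text
time: 21.2
tool_pos: [549.3, -38.6, 157.6]
tcp_rot: [-2.15, 1.541, 2.618]
contact_force: [0.6, -1.2, -0.1]
grip_width: 20.6
```

Emit:
step_arm --targets '[[[-0.01,0,0,0],[-0.025,0,0,0],[-0.05,0,0,0],[-0.085,0,0,0],[-0.12,0,0,0]]]'

```text
time: 21.62
tool_pos: [551.7, -40.2, 279.1]
tcp_rot: [-2.14, 1.54, 2.628]
contact_force: [0.3, 0.2, 0.6]
grip_width: 21.2
```

Emit:
step_arm --targets '[[[0,-0.03,0,0],[0,-0.06,0,0],[0,-0.09,0,0],[0,-0.12,0,0],[0,-0.12,0,0]]]'

```text
time: 22.03
tool_pos: [427.6, -46.4, 283.3]
tcp_rot: [-2.116, 1.538, 2.652]
contact_force: [0.8, 0.7, 1.0]
grip_width: 21.0
```

Run:
```python
from h import *
st();gate("side"); d=cap("top"); save(d,"end_t.png",(150,110,330,270),4); s=cap("side"); save(s,"end_s.png",(150,110,330,270),4)
a=cv2.imread("pics/end_t.png");b=cv2.imread("pics/end_s.png"); 
cv2.imwrite("pics/end.png",cv2.resize(np.hstack([a,b]),(800,356)))
for n,e in(("top",d),("side",s)):
    P=cloud(e); x,y,z=P[...,0],P[...,1],P[...,2]
    u=(x-HO[0])*np.cos(HY)+(y-HO[1])*np.sin(HY); v=-(x-HO[0])*np.sin(HY)+(y-HO[1])*np.cos(HY)
    m=(u>-50)&(u<42)&(abs(v)<72)&(z>160)&(z<230); pl=np.linalg.lstsq(np.c_[u[m],v[m],np.ones(m.sum())],z[m],rcond=None)[0]; print(m.sum(),pl)
    m=(abs(u+83)<5)&(abs(v)<45)&(z>140)&(z<260); print("bar z",np.median(z[m]),m.sum())
    hsv=cv2.cvtColor(e["color"],cv2.COLOR_RGB2HSV); g=(cv2.inRange(hsv,(60,50,40),(90,255,255))>0)&(x>500)&(y>-150)&(y<60)&(z<75)&(z>56)
    r=P[g]; c=np.linalg.lstsq(np.c_[r[:,:2],np.ones(len(r))],(r[:,:2]**2).sum(1),rcond=None)[0]
    print("bowl",c[:2]/2,len(r),r[:,2].min(),r[:,2].max())
```

```text
t 22.03 tcp [427.6 -46.4 283.3] jawdir deg 3.18 q [-0.29  0.14  1.64  0.01  1.4  -0.35] F [0.8 0.7 1. ] w 21.0
side tab pts 57 gate [-4.1  1.7  4.8]
tcp along -153.93925288827663
1464 [ 1.47616602e-04 -1.22600711e-05  1.79795271e+02]
bar z 181.80901028229596 42Traceback (most recent call last):
  File "<stdin>", line 12, in <module>
    return umr_minimum(a, axis, None, out, keepdims, initial, where)
ValueError: zero-size array to reduction operation minimum which has no identity
```

View pics/end.png

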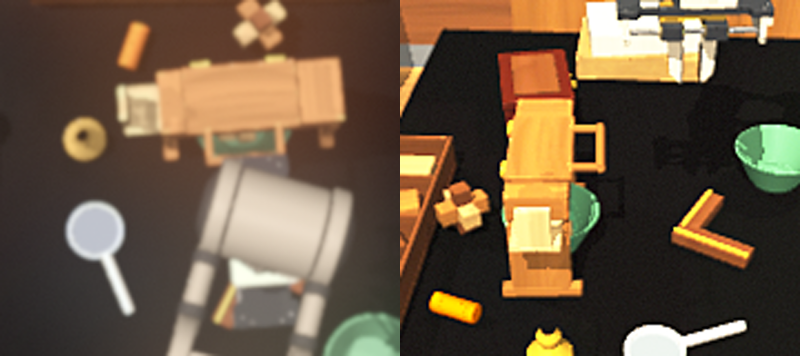

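The cover lies flat (plane slope about 0) and the gate's tab is home. In both halves of the picture the bowl stands under the hopper, the bystanders are where they were, and the robot is clear, so I hand in.

```bash
python3 -c "
from h import *
print(bot.close_job())"
```

```text
the job is handed in; nothing more can be done
None
```

The job is finished and handed in at about 22 s of robot time. The hand-in gives no verdict.

- **Bowl:** I gripped the right-hand bowl by its rim and slid it along the table. I pushed it the last stretch under the hopper, because the gripper body could not fit in there. It measured about 15 mm from the drop point before any rod fell, against a 40 mm limit. I placed it slightly towards the middle of the two rods that would drop.
- **Rods:** The spacer was in the bay that opens first, so I pulled the gate about 120 mm. A top view then showed two rods in the bowl and the third still in its bay.
- **Gate:** I pushed it back until it met its stop (about 14 N). The last camera check put the tab within about 2 mm of home.
- **Cover:** I held it by the bar all the way down, at about 0.6 rad/s. The final depth check showed it flat, with a slope of about 0.0001.
- **Surroundings:** Nothing looked moved in the last picture, and the robot was clear of everything.

**Not confirmed:**
- My last numeric check of the bowl's position failed: the script found no rim pixels under the shut cover in the top view and stopped, so the side view was not measured. I went by the last picture, where the bowl stands upright in place.
- I did not see the rods again after the cover was shut.

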